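Feel along the lathe bench's stop strip

TASK

Check the bowed emergency-stop strip on the turning bench over its whole length: with the fingertips, press its rubber bar lightly down at the end beside the tall junction box and slide along the curve to the other end in one unbroken stroke, keeping the bar pressed all the way but never forcing it hard down on its stops. Then lift off so that the bar springs back up. Do not pinch or pull up the bar, and leave the jar, the tape measure and the mallet where they are.

Things in the scene. Friction and masses are not known exactly. Their poses are not given: they have to be found in the camera images.
- stop_strip: Emergency-stop strip: aluminium channel fixed to the bench, 40 mm wide, 26 mm high, bowed in an arc of 220 mm radius (centre line), 320 mm long along it, with a sprung black rubber-faced bar in it. Origin on the bench under the arc's middle; z up. The arc's centre lies 220 mm along this body's +x (ends curve to +x); the arc runs to both sides along y.
- touch_bar (a joint): Press depth of the strip's bar, m: 0 at rest (top face 47 mm above the bench), 0.015 hard down on its stops. Bar 27 mm wide, smooth flat level top along the whole arc; goes down level wherever pressed. Spring 0.6 N per mm (4 N at 7 mm, 9 N at the stops), springs back by itself. Fully down its top is still 6 mm above the channel.
- junction_box: Round grey plastic junction box, 50 mm across and 56 mm high, with an 8 mm metal gland on top, fixed to the bench with its centre 30 mm (along the arc) beyond one end of the strip; either end, it varies. Origin at the centre of its underside.
- end_cap: Low round grey plastic cap, 40 mm across and 14 mm high, fixed with its centre 30 mm beyond the other end of the strip. Origin at the centre of its underside.
- oil_jar: Bystander: loose amber glass jar with a metal cap, 60 mm across and 85 mm high, standing on the hollow side of the strip. Origin at the centre of its underside.
- tape_measure: Bystander: loose tape measure, 64 x 68 x 32 mm, lying on the outer side of the strip. Origin at the centre of its underside.
- mallet: Bystander: loose turned wooden mallet standing on its head, 86 mm across and 208 mm high, well to the right (-y). Origin at the centre of its underside.
- p0 (a point): Fixed point on the centre line of the bar's top face as it is at rest (47 mm above the bench), 25 mm in from the strip's end on its -y side; p0 to p4 lie in order 67.5 mm apart along the arc. Either p0 or p4 is the one beside the junction box. It does not go down with the bar.
- p1 (a point): Fixed point on the centre line of the bar's top face as it is at rest (47 mm above the bench), 67.5 mm from the middle towards p0; p0 to p4 lie in order 67.5 mm apart along the arc. Either p0 or p4 is the one beside the junction box. It does not go down with the bar.
- p2 (a point): Fixed point on the centre line of the bar's top face as it is at rest (47 mm above the bench), at the middle; p0 to p4 lie in order 67.5 mm apart along the arc. Either p0 or p4 is the one beside the junction box. It does not go down with the bar.
- p3 (a point): Fixed point on the centre line of the bar's top face as it is at rest (47 mm above the bench), 67.5 mm from the middle towards p4; p0 to p4 lie in order 67.5 mm apart along the arc. Either p0 or p4 is the one beside the junction box. It does not go down with the bar.
- p4 (a point): Fixed point on the centre line of the bar's top face as it is at rest (47 mm above the bench), 25 mm in from the strip's end on its +y side; p0 to p4 lie in order 67.5 mm apart along the arc. Either p0 or p4 is the one beside the junction box. It does not go down with the bar.

How it is judged (in metres and radians):
On the way, in this order (a step that is already met when the one before it is completed fails the run):
1. fingertips press the bar (2.5 mm or more) at the end beside the tall junction box (within 25 mm) (value of joint touch_bar above 0.0025 m and contact force between the fingers and stop_strip above 0.3 N and ((horizontal distance between junction_box and p0 below 0.1 m and horizontal distance between the grasp point and p0 below 0.025 m) or (not (horizontal distance between junction_box and p0 below 0.1 m) and horizontal distance between the grasp point and p4 below 0.025 m))).
2. fingertips press the bar (2.5 mm or more) at a quarter of the way along (within 25 mm) (value of joint touch_bar above 0.0025 m and contact force between the fingers and stop_strip above 0.3 N and ((horizontal distance between junction_box and p0 below 0.1 m and horizontal distance between the grasp point and p1 below 0.025 m) or (not (horizontal distance between junction_box and p0 below 0.1 m) and horizontal distance between the grasp point and p3 below 0.025 m))).
3. fingertips press the bar (2.5 mm or more) at the middle (within 25 mm) (value of joint touch_bar above 0.0025 m and contact force between the fingers and stop_strip above 0.3 N and ((horizontal distance between junction_box and p0 below 0.1 m and horizontal distance between the grasp point and p2 below 0.025 m) or (not (horizontal distance between junction_box and p0 below 0.1 m) and horizontal distance between the grasp point and p2 below 0.025 m))).
4. fingertips press the bar (2.5 mm or more) at three quarters of the way along (within 25 mm) (value of joint touch_bar above 0.0025 m and contact force between the fingers and stop_strip above 0.3 N and ((horizontal distance between junction_box and p0 below 0.1 m and horizontal distance between the grasp point and p3 below 0.025 m) or (not (horizontal distance between junction_box and p0 below 0.1 m) and horizontal distance between the grasp point and p1 below 0.025 m))).
5. fingertips press the bar (2.5 mm or more) at the far end, beside the low end cap (within 25 mm) (value of joint touch_bar above 0.0025 m and contact force between the fingers and stop_strip above 0.3 N and ((horizontal distance between junction_box and p0 below 0.1 m and horizontal distance between the grasp point and p4 below 0.025 m) or (not (horizontal distance between junction_box and p0 below 0.1 m) and horizontal distance between the grasp point and p0 below 0.025 m))).
At the end, for the whole second after the job is handed in: After the stroke the bar has sprung back to rest (within 1.5 mm) and the jar, tape measure and mallet stand upright within 15 mm of where they were (value of joint touch_bar between -0.0015 and 0.0015 m and distance of each of oil_jar, tape_measure, mallet from where it was at the start of the episode below 0.015 m and angle between each of oil_jar, tape_measure, mallet's own z axis and vertical below 0.2 rad); the robot touches nothing.
It fails at once if the fingertips are down at the strip's middle half (within 25 mm of p1, p2 or p3, TCP below 80 mm) while the bar is up (pressed under 1 mm): the stroke was broken ((horizontal distance between the grasp point and p1 below 0.025 m or horizontal distance between the grasp point and p2 below 0.025 m or horizontal distance between the grasp point and p3 below 0.025 m) and height (world z) of the grasp point below 0.08 m and value of joint touch_bar below 0.001 m).
It fails at once if the strip is pressed harder than 20 N (contact force between anything else and stop_strip above 20 N).
It fails at once if the bar is pulled up more than 3 mm off its springs (value of joint touch_bar below -0.003 m).
It fails at once if the jar, the tape measure or the mallet is moved more than 15 mm, lifted or tipped (distance of any of oil_jar, tape_measure, mallet from where it was at the start of the episode above 0.015 m or angle between any of oil_jar, tape_measure, mallet's own z axis and vertical above 0.3 rad).
It also fails if it takes over 45 s, if anything falls off the work surface, if the arm or the gripper's body presses on something with over 40 N, if the wrist force passes 120 N, or if a joint passes its speed limit or range.

ROBOT

A 7-joint arm with a two-finger parallel gripper is mounted at the origin on the work surface. World frame = base frame: x ahead of the robot, y to its left, z up, the work surface at z = 0. Lengths are in mm, angles in rad, forces in N, time in s.
With the tool pointing down it reaches from about 425 to 925 mm from the base axis. Payload 6.8 kg.
Tool frame: the origin (TCP) lies between the finger pads, 19 mm behind the fingertips; this is the grasp point; z points along the fingers, y is the line along which they close (so a half turn about z gives the same grasp; the last joint's range is limited). The gripper opens to 88 mm and grips with 3 to 60 N. Pads are 20 mm wide; open, the fingers measure 115 mm over their backs; the gripper's body (75 mm by 178 mm) begins 61 mm behind the grasp point.
Start: joints at [1.208, 0.477, 0.022, 1.555, -0.011, 1.109, -0.083], TCP at [170.143, -653.221, 241.364] pointing down, gripper open.
Joint ranges: [-2.96, 2.96], [-0.34, 2.1], [-1.41, 1.46], [0.24, 2.44], [-1.37, 4.51], [0.17, 1.92], [-2.96, 2.96]. Speed limits (rad/s): [2.39, 2.39, 3.14, 3.14, 3.14, 3.14, 3.14].

INTERFACE

Orientations are given as a unit quaternion [x, y, z, w].
In Python, from workcell import robot, optics, finish_job gives the robot as it stands (robot), with the cameras (optics) and the job as plain functions.
- The arm moves only by the tool nudge_tcp, called by a JSON object that holds its "method" and its "body", one argument or row to a line. Schema: {"type":"object","properties":{"plan":{"type":"array","items":{"type":"number"},"minItems":4,"maxItems":48},"finger_gap":{"type":"number"},"clamp_n":{"type":"number"},"only":{"type":"string"},"quiet":{"type":"boolean"},"lines":{"type":"string"}},"required":["plan"],"additionalProperties":false}. plan is one flat list of numbers that holds 1 to 12 rows one after another, with no inner brackets; each row has 4 numbers: dx, dy, dz in mm, then a turn about the tool's z in rad; each row shifts and turns the commanded pose from where the row before left it, along the tool's axes as they then stand; what a row does not reach is not made up. A row lasts 1/12 s, in which the tool goes at most 41.7 mm and 0.125 rad, less where a joint would pass 70% of its speed; a pose out of reach is approached as far as the arm can. finger_gap is the finger opening in mm, set as the call begins (left out keeps the last). The fingers move at their own pace and stop on an object; clamp_n is the grip in N (left out, the last holds). Time passes only in rows, so rows that do not move let the fingers close. The tool returns the time, the measured TCP pose, the force, the opening and the grip force at its end. only (a regular expression) keeps the lines of the reply that match it, lines (a string "A,B") keeps lines A to B, and quiet returns only ok. Input that does not fit is refused with a message, and nothing moves.
- robot.read_state(): the state, without advancing time (a new reading comes with each control period).
- optics.snapshot(name): name is "side" or "top" or "wrist"; returns a dict with "img" (420x560x3 uint8, blue, green, red), "mtx" (3x3 intrinsics, pixels), "world_from_camera" (4x4, takes a point from camera to world coordinates). Camera axes: x right, y down, z forward; pixel columns grow to the right and rows downward; lengths in mm; the calibration is good to about 2 mm. A picture is of the moment at which its call begins. There is no depth.
- finish_job(): hands the job in; it is judged then, once.
The state is a dict: "time": time; "q": joint angles; "joint_velocities": joint speeds; "joint_efforts": joint torques, N m; "position": TCP position; "tool_rot": TCP orientation; "wrist_force": force on the tool from outside, world axes, zero at the start; "torque": the same for the moment, N m; "width": finger opening in mm; "gripper_force": force on a finger pad.
Only numpy, scipy, OpenCV 4.12 (cv2) and the standard library are available. Lean on these libraries where they do the work, as an engineer would, in place of code of your own. Each camera call takes 0.05 s, during which the arm holds its last target. There are 200 camera calls.

## Working session

There is one attempt and no reset: what is moved stays moved. The work goes in short steps, Python scripts to look and compute and a tool call to move; the robot and the scene stay as the last step left them, time stands still between calls to the robot, and variables do not carry over. Pictures are saved under pics/ and viewed, at most 10 in all, crops included, and the job is handed in when it is done.

```bash
ls; mkdir -p pics; python3 - <<'E'
from workcell import robot, optics, finish_job
import cv2,pickle
d={}
for n in("top","side"):
    s=optics.snapshot(n);cv2.imwrite(f"pics/{n}0.png",s["img"]);d[n]=s
    print(n,s["mtx"].tolist(),s["world_from_camera"].round(3).tolist())
pickle.dump(d,open("cam.pkl","wb"))
s=robot.read_state();print(s["time"],s["position"],s["tool_rot"],s["wrist_force"],s["width"])
E
```

```text
pics
workcell.py
top [[507.61214990244474, 0.0, 278.5427713114289], [0.0, 507.61214990244474, 215.79217095778026], [0.0, 0.0, 1.0]] [[-0.007, -0.998, 0.062, 490.934], [-1.0, 0.008, 0.012, -87.123], [-0.012, -0.062, -0.998, 1108.728], [0.0, 0.0, 0.0, 1.0]]
side [[508.74599813009183, 0.0, 274.6768382766532], [0.0, 508.74599813009183, 203.8219882167662], [0.0, 0.0, 1.0]] [[1.0, 0.002, 0.015, 513.633], [-0.008, -0.756, 0.655, -770.294], [0.013, -0.655, -0.756, 842.955], [0.0, 0.0, 0.0, 1.0]]
0.1 [ 169.96759864 -652.72741146  240.48103847] [ 9.91894662e-01  1.27060276e-01 -1.75199524e-04 -7.96659405e-04] [-0.39891694  0.140001    0.72345466] 87.7853453311935
```

View pics/top0.png

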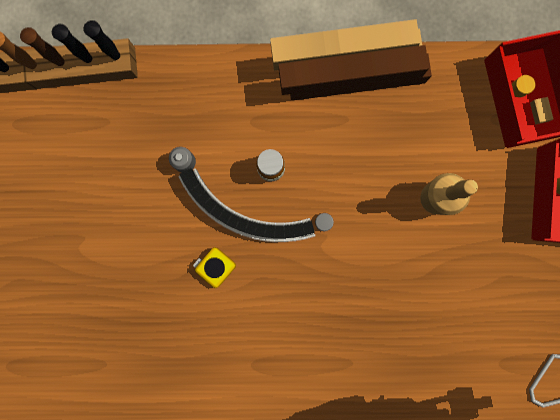

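View pics/side0.png

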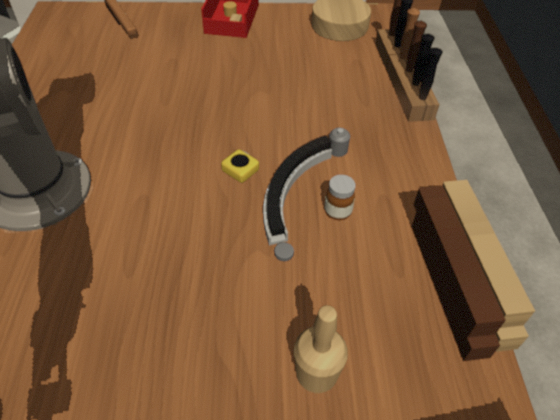

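The tall box is at top-image (181,158), on the +y side and far from the robot. The cap is at (324,222), the jar at (270,163), the tape at (214,267) and the mallet far right. I'll fit the arc next.

```bash
cat > h.py <<'E'
import numpy as np,cv2,pickle
from scipy.optimize import least_squares
d=pickle.load(open("cam.pkl","rb"))
def bp(n,uv,z):
    s=d[n];T=np.array(s["world_from_camera"]);uv=np.atleast_2d(uv).astype(float)
    r=np.c_[uv,np.ones(len(uv))]@np.linalg.inv(s["mtx"]).T@T[:3,:3].T
    return T[:3,3]+r*((z-T[2,3])/r[:,2:])
def proj(n,P):
    s=d[n];T=np.linalg.inv(s["world_from_camera"]);c=P@T[:3,:3].T+T[:3,3];u=c@np.array(s["mtx"]).T
    return u[:,:2]/u[:,2:]
E
python3 - <<'E'
from h import *
out=[]
for n,(x0,y0,x1,y1) in dict(top=(172,160,325,248),side=(255,130,345,248)).items():
    g=d[n]["img"].max(2);m=np.zeros_like(g);m[y0:y1,x0:x1]=(g[y0:y1,x0:x1]<60)
    k,lab,st,_=cv2.connectedComponentsWithStats(m);i=1+st[1:,4].argmax();m=lab==i
    v,u=np.nonzero(m);P=bp(n,np.c_[u,v],47)[:,:2]
    f=least_squares(lambda p:np.hypot(*(P-p[:2]).T)-220,[700,-50],loss="soft_l1",f_scale=8);c=f.x
    r=np.hypot(*(P-c).T);a=np.unwrap(np.sort(np.arctan2(*(P-c).T[::-1])%(2*np.pi)))
    print(n,st[i],"c",c.round(1),"r pct",np.percentile(r,[1,10,50,90,99]).round(1),"ang",np.percentile(a,[0,.5,99.5,100]).round(3),"len",(a[-1]-a[0])*220)
    pickle.dump
for n,b,c in(("top",(182,156),(324,221.5)),("side",(340,133),(284.5,250))):
    print(n,bp(n,b,56).round(),bp(n,c,14).round())
im=d["top"]["img"][140:260,150:350];a=cv2.resize(im,None,fx=4,fy=4,interpolation=2);cv2.imwrite("pics/c1.png",a)
E
```

```text
top [ 172  164  142   74 2000] c [743.8 -77.6] r pct [206.1 209.  220.1 230.6 233.1] ang [1.891 1.949 3.449 3.462] len 345.53594537532786
side [ 267  136   65   99 1546] c [744.8 -87.6] r pct [202.1 207.8 220.1 231.7 236.4] ang [1.959 1.973 3.463 3.471] len 332.55761759248253
top [[684. 127.  56.]] [[ 546. -172.   14.]]
side [[684. 130.  56.]] [[ 549. -175.   14.]]
```

View pics/c1.png

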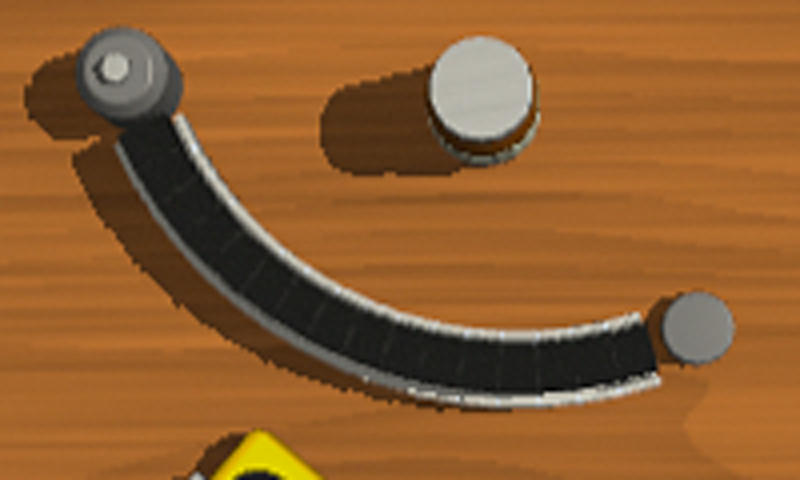

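```bash
python3 - <<'E'
from h import *
for n,z,uv in(("jar",85,(270.5,162)),("tape",32,(214.5,267)),("mallet",0,(448,195))): print(n,bp("top",uv,z).round())
E
```

```text
jar [[664. -60.  85.]]
tape [[450.  62.  32.]]
mallet [[ 603. -445.    0.]]
```

{"method": "nudge_tcp", "body": {
  "plan": [0, 0, 0, 0.085, 0, 0, 0, 0.085, 0, 0, 0, 0.085, 10, -20, 0, 0, 18, -30, 0, 0, 18, -30, 0, 0, 18, -30, 0, 0, 18, -30, 0, 0, 18, -30, 0, 0, 18, -30, 0, 0, 18, -30, 0, 0, 0, 0, 0, 0],
  "finger_gap": 0,
  "clamp_n": 10
}}

```text
time: 1.1
position: [310.5, -416.9, 241.1]
tool_rot: [1.0, 0.004, 0.001, -0.002]
wrist_force: [-0.7, 0.2, -1.2]
width: 11.4
gripper_force: 0.0
```

{"method": "nudge_tcp", "body": {
  "plan": [18, -29, 0, 0, 18, -29, 0, 0, 18, -29, 0, 0, 18, -29, 0, 0, 18, -29, 0, 0, 18, -29, 0, 0, 18, -29, 0, 0, 18, -29, 0, 0, 18, -29, 0, 0, 18, -29, 0, 0, 18, -29, 0, 0, 18, -29, 0, 0]
}}

```text
time: 2.1
position: [522.7, -74.0, 241.1]
tool_rot: [1.0, -0.0, -0.0, 0.0]
wrist_force: [0.5, 0.4, -0.1]
width: 0.4
gripper_force: 0.0
```

{"method": "nudge_tcp", "body": {
  "plan": [17, -29, 0, 0, 17, -29, 0, 0, 17, -29, 0, 0, 17, -29, 0, 0, 17, -29, 0, 0, 17, -29, 0, 0, 0, 0, 20, 0, 0, 0, 30, 0, 0, 0, 30, 0, 0, 0, 0, 0, 0, 0, 0, 0]
}}

```text
time: 3.02
position: [623.2, 98.1, 159.9]
tool_rot: [1.0, -0.0, -0.002, 0.0]
wrist_force: [0.5, 0.2, 1.1]
width: 0.2
gripper_force: 0.0
```

{"method": "nudge_tcp", "body": {
  "plan": [7, -11, 0, 0, 0, 0, 20, 0, 0, 0, 25, 0, 0, 0, 20, 0, 0, 0, 10, 0, 0, 0, 0, 0, 0, 0, 0, 0]
}}

```text
time: 3.6
position: [632.5, 110.4, 87.8]
tool_rot: [1.0, -0.0, 0.001, -0.0]
wrist_force: [-0.1, -0.8, 0.1]
width: 0.5
gripper_force: 0.0
```

```bash
python3 - <<'E'
from workcell import robot, optics, finish_job
from h import *
p=robot.read_state();print(p["position"],p["wrist_force"])
A=[]
for n,(x,y) in(("top",(120,110)),("side",(240,60))):
    s=optics.snapshot(n);im=s["img"].copy()
    A.append(cv2.resize(im[y:y+145,x:x+130],None,fx=3,fy=4*3/4,interpolation=2))
cv2.imwrite("pics/c2.png",np.hstack(A))
E
```

```text
[632.46113516 110.3737027   87.77610827] [-0.11173785 -0.76246698  0.09400813]
```

View pics/c2.png

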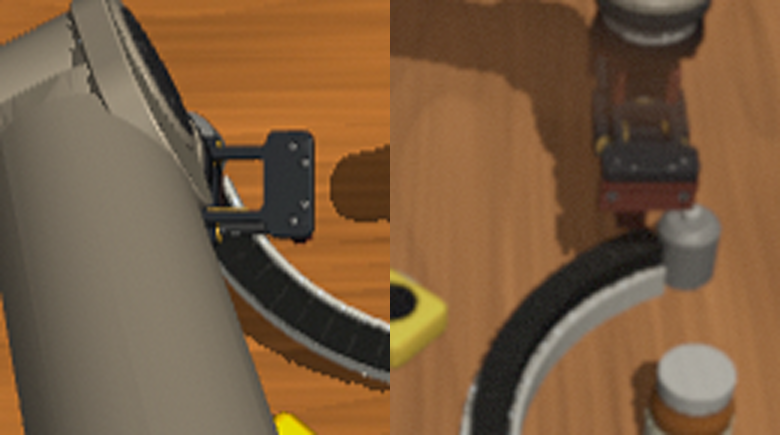

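In the side view the fingertips at crop (632,220) sit over the bar's end, just short of the box. I'll press down.

{"method": "nudge_tcp", "body": {
  "plan": [0, 0, 10, 0, 0, 0, 8, 0, 0, 0, 3, 0, 0, 0, 0, 0, 0, 0, 0, 0]
}}

```text
time: 4.12
position: [630.9, 109.5, 65.0]
tool_rot: [1.0, -0.0, -0.001, 0.0]
wrist_force: [0.2, -0.6, 1.5]
width: 0.6
gripper_force: 0.3
```

{"method": "nudge_tcp", "body": {
  "plan": [0, 0, 3, 0, 0, 0, 2, 0, 0, 0, 2, 0, 0, 0, 0, 0, 0, 0, 0, 0, 0, 0, 0, 0]
}}

```text
time: 4.62
position: [631.5, 109.7, 58.7]
tool_rot: [1.0, -0.0, 0.0, -0.0]
wrist_force: [-0.9, -0.4, 4.5]
width: 0.2
gripper_force: 2.2
```

Force 4.5 N corresponds to about 7 mm of press. I'll work out the stroke increments.

```bash
python3 - <<'E'
from h import *
c=np.array([743.8,-77.6]);a=np.linspace(2.11,3.337,25)
W=c+220*np.c_[np.cos(a),np.sin(a)];W[0]=[631.3,110]
D=np.diff(W,axis=0)*[1,-1]
print(np.round(D,1).tolist());print(W[[6,8,12,16,18,24]].round(1))
E
```

```text
[[-10.0, 4.8], [-9.2, 6.5], [-8.8, 7.0], [-8.5, 7.4], [-8.1, 7.8], [-7.7, 8.2], [-7.2, 8.6], [-6.8, 9.0], [-6.3, 9.3], [-5.8, 9.6], [-5.3, 9.9], [-4.8, 10.2], [-4.3, 10.4], [-3.8, 10.6], [-3.2, 10.8], [-2.7, 10.9], [-2.1, 11.0], [-1.5, 11.1], [-1.0, 11.2], [-0.4, 11.2], [0.2, 11.2], [0.8, 11.2], [1.3, 11.2], [1.9, 11.1]]
[[ 579.1   68.3]
 [ 565.1   50.7]
 [ 542.7   11.7]
 [ 528.8  -31. ]
 [ 525.2  -53.2]
 [ 528.  -120.3]]
```

{"method": "nudge_tcp", "body": {
  "plan": [-10, 5, 0, 0, -9, 6.5, 0, 0, -9, 7, 0, 0, -8.5, 7.4, 0, 0, -8, 7.8, 0, 0, -7.6, 8.2, 0, 0, 0, 0, 0, 0]
}}

```text
time: 5.2
position: [577.0, 65.0, 58.1]
tool_rot: [1.0, -0.001, -0.001, 0.001]
wrist_force: [-2.1, -1.9, 4.9]
width: 0.4
gripper_force: 2.4
```

{"method": "nudge_tcp", "body": {
  "plan": [-7, 8.6, 0, 0, -6.8, 9, 0, 0, -6.3, 9.3, 0, 0, -5.8, 9.6, 0, 0, -5.3, 9.9, 0, 0, -4.8, 10.2, 0, 0, 0, 0, 0, 0]
}}

```text
time: 5.78
position: [541.4, 7.6, 58.0]
tool_rot: [1.0, -0.002, -0.001, 0.001]
wrist_force: [0.3, -4.4, 4.8]
width: 0.2
gripper_force: 2.5
```

{"method": "nudge_tcp", "body": {
  "plan": [-4.2, 10.4, 0, 0, -3.7, 10.6, 0, 0, -3.1, 10.8, 0, 0, -2.6, 10.9, 0, 0, -2, 11, 0, 0, -1.4, 11.1, 0, 0, 0, 0, 0, 0]
}}

```text
time: 6.37
position: [525.3, -57.4, 58.1]
tool_rot: [1.0, -0.002, -0.001, 0.001]
wrist_force: [-0.6, -3.9, 4.5]
width: 0.1
gripper_force: 2.4
```

{"method": "nudge_tcp", "body": {
  "plan": [-1, 11.2, 0, 0, -0.4, 11.2, 0, 0, 0.2, 11.2, 0, 0, 0.8, 11.2, 0, 0, 1.3, 11.2, 0, 0, 1.9, 10, 0, 0, 0, 0, 0, 0, 0, 0, 0, 0]
}}

```text
time: 7.03
position: [528.9, -122.4, 58.3]
tool_rot: [1.0, -0.001, -0.0, 0.001]
wrist_force: [0.4, -4.4, 3.9]
width: 0.5
gripper_force: 2.3
```

{"method": "nudge_tcp", "body": {
  "plan": [0, 0, -4, 0, 0, 0, -6, 0, 0, 0, -10, 0, 0, 0, -20, 0, 0, 0, -30, 0, 0, 0, -30, 0, 0, 0, -30, 0, 0, 0, 0, 0, 0, 0, 0, 0, 0, 0, 0, 0, 0, 0, 0, 0]
}}

```text
time: 7.95
position: [527.9, -119.1, 187.3]
tool_rot: [1.0, 0.0, -0.001, -0.0]
wrist_force: [-0.7, 1.2, -0.0]
width: 0.3
gripper_force: 0.0
```

```bash
python3 - <<'E'
from workcell import robot, optics, finish_job
import cv2
cv2.imwrite("pics/s3.png",optics.snapshot("side")["img"])
E
```

```text
(no output)
```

View pics/s3.png

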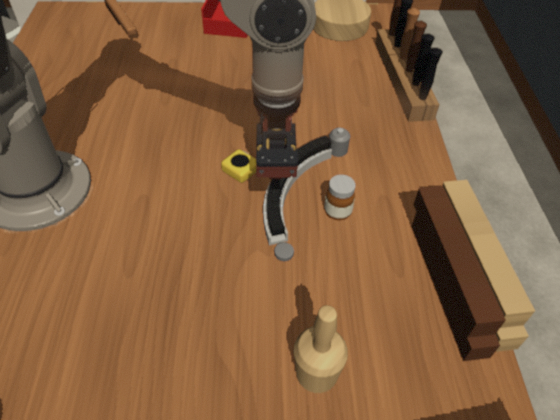

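The gripper is clear above the strip. The jar (340,197), tape (240,165) and mallet (320,350) are where they were.

```bash
python3 -c "
from workcell import robot, optics, finish_job
print(finish_job())"
```

```text
the job is handed in; nothing more can be done
None
```

I pressed the bar about 7 mm down (roughly 4–5 N) at the junction-box end, slid in one unbroken stroke to the end-cap end, lifted clear without visibly moving the jar, tape or mallet, and handed the job in; no verdict was returned, and I did not measure the bar's spring-back directly.

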